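# Index the weigh-hook carriage and hang the ink cartridge

### The arm

A 6-joint arm with a two-finger parallel gripper is mounted at the origin on the work surface. World frame = base frame: x ahead of the robot, y to its left, z up, the work surface at z = 0. Lengths are in m, angles in rad, forces in N, time in s.
With the tool pointing down it reaches from about 0.35 to 0.975 m from the base axis. Payload 4.9 kg.
Tool frame: the origin (TCP) lies at the very end of the fingers, on their centre line; the grasp point (between the pads) lies 19 mm behind it; z points along the fingers, x is the direction in which the jaws open and shut, and the axes are right-handed (so a half turn about z gives the same grasp; the last joint's range is limited). The gripper opens to 85 mm and grips with 20 to 120 N. Pads are 22 mm wide; open, the fingers measure 114 mm over their backs; the gripper's body (76 mm by 85 mm) begins 54 mm behind the grasp point. The pads swing forward as they close: fully open they stand 13 mm farther back than shut.
Start: joints at [-1.294, 0.053, 1.613, -0, 1.476, -0.119], TCP at [0.241, -0.577, 0.231] pointing down, gripper open.
Joint ranges: [-3.01, 3.01], [-1.01, 2.22], [0.06, 2.58], [-1.02, 4.17], [0.09, 2.62], [-3.14, 3.14]. Speed limits (rad/s): [2.57, 2.57, 3.14, 3.14, 3.14, 3.14].

### API

Orientations are given as a rotation vector (axis times angle).
In Python, from station import readout, viewer, ctrl, nets gives the robot as it stands. The module is installed in compiled form; this text tells all that it offers.
- The arm moves only by the tool step_arm, never from a script. Its argument "moves" is a list that holds one entry, the list of rows, each a list of 4 numbers: the shift along the world's x, y, z in cm, then the turn about the world's z in rad. In form: [[[dx, dy, dz, yaw], ...]]. A call has 1 to 10 rows; each row shifts and turns the commanded pose from where the row before left it; what a row does not reach is not made up. A row lasts 1/12 s, in which the tool goes at most 41.7 mm and 7.16 degrees, less where a joint would pass 70% of its speed; a pose out of reach is approached as far as the arm can. A call is refused whole if a number of a shift passes 4.17 or a number of a turn 0.125, either way. A call with a gripper value outside its range is refused whole. "grip" is the closure, from 0 (fully open) to 1 (shut), set as the call begins (left out, the last holds). The fingers move at their own pace and stop on an object; "squeeze" is the grip in N (left out, the last holds). Time passes only in rows, so rows that do not move let the fingers close. It gives the time, the measured TCP pose, the force and the opening at its end, in the units of the state.
- readout.get_obs(): the state, without advancing time (a new reading comes with each control period).
- viewer.get_image(name): name is "side" or "top"; returns the picture (420x560x3 uint8, blue, green, red); there is no depth.
- viewer.calibration(name): a dict with "camera_matrix" (3x3 intrinsics, pixels), "R" (3x3) and "t" (3): a world point X has camera coordinates R X + t. Camera axes: x right, y down, z forward; pixel columns grow to the right and rows downward; lengths in m; the calibration is good to about 2 mm. A picture is of the moment at which its call begins. calibration takes no time and is no camera call.
- ctrl.finish_job(): hands the job in, once; it reports no verdict.
Trained networks look in the newest picture that a camera, given by its name, has taken for a name from the list of things; names that differ only in an ending like _2 or _b are one class to them, and where a whole thing is asked for, a point or a joint stands for the part that bears it (a point fixed in the world has none). Each returns a list of dicts, best first, with "confidence" (0 to 1); they miss things now and then, are a little off and sometimes report something else, mostly with a low value. They report only what shows in the picture. A call takes as long as a camera call. They do not tell look-alikes from the thing itself.
- nets.masks_of(camera, thing): "region" (420x560 bool, what is visible of it) and "box" ([left, top, right, bottom] in pixels, round what is visible of it).
- nets.pinpoint(camera, thing): "at" ([column, row] in pixels: a listed point, or the origin of a listed thing).
The state is a dict: "t": time; "q": joint angles; "dq": joint speeds; "effort": joint torques, N m; "tool_pos": TCP position; "tool_rot": TCP orientation; "contact_force": force on the tool from outside, world axes, zero at the start; "wrist_torque": the same for the moment, N m; "opening": finger opening in m.
Only numpy, scipy, OpenCV 4.12 (cv2) and the standard library are available. Lean on these libraries where they do the work, as an engineer would, in place of code of your own. Each camera call takes 0.05 s, during which the arm holds its last target. There are 200 camera calls.

### The job

The weigh hook of this print-head rig stands over the purge block, where a cartridge cannot hang. Pull the black spring knob on the carriage up, slide the carriage exactly one notch away from the purge block and let the pin spring fully home in that notch; then hang the black ink cartridge by its loop on the carriage's sprung hook, let go and let it come to rest. Do not tip the cartridge over or disturb the other things on the bench.

Things in the scene. Friction and masses are not known exactly. Their poses are not given: they have to be found in the camera images.
- knob_grip (a point): Centre of the black knob of the spring index plunger: upright cylinder, 28 mm across, 40 mm tall, on top of the aluminium carriage (bridge 60 x 80 mm, top at z = 168 mm). The point is on its axis half-way up, z = 191 mm when the pin is home. z up; y = slide direction, away from the purge block to the next notch; x points away from the hook. Knob and 10 mm pin lift straight up together.
- plunger (a joint): Lift of knob and pin in m: 0 = home in a notch, 0.011 = pin tip resting on the smooth steel land between notches, 0.018 = upper stop. A spring pulls it down, with about 6 N at 0 and 11 N at the upper stop (weight included).
- carriage (a joint): Travel along the rail (y of knob_grip) in m: about 0 at the start, with the pin in the start notch; end stop 0.125. With the pin on the land the carriage can be pushed along by the knob with about 4 to 6 N; over a notch the pin snaps down by itself and then blocks the carriage both ways.
- start_notch (a point): Start notch of the index strip, on the rail under the knob (point at the land's height, z = 142 mm; axes as knob_grip). Notches are 14 mm wide with upright walls (2 mm play each side of the pin). The next notch, on an adjustable shoe, lies 50 to 75 mm along y, differently in each set-up; the one after it, 45 mm further, is wrong.
- hook_seat (a point): Middle of the upper face of the hook's level steel arm (12 mm wide, 10 thick), z = 185 mm unloaded; 105 mm along -x from the knob's axis, moving with the carriage. Axes as knob_grip. The arm's open end points to -x (to the robot). Seat 40 mm long, between an upturned tip 15 mm high (20 to 28 mm along -x) and a like shoulder (from 20 mm along +x); the arm goes on to the carriage.
- hook (a joint): Dip of the sprung hook in m: 0 unloaded, growing downwards, 300 N/m, stop at 0.024; it bounces for about a second after loading.
- purge_top (a point): Centre of the top of the black purge block fixed to the rig below the hook's start position: 60 (x) x 53 (y) mm, top at z = 75 mm; it reaches 8 mm past the start notch along y. Axes as knob_grip. The base plate around it is 12 mm thick.
- cartridge_mid (a point): Centre, half-way up, of the loose black ink cartridge with a white band: 0.25 to 0.5 kg, 175 mm tall, standing upright on the bench at first (z up). Body 50 (x) x 60 (y) mm, 75 mm tall; above it a rigid grey loop and a grip stem. Both ways round are alike.
- loop_bar (a point): Middle of the underside of the loop's cross-bar, 130 mm above the cartridge's bottom; axes as cartridge_mid. The loop lies in the y-z plane: opening 46 mm wide along y, 55 mm high (from the body's top to this point); the bar is 10 mm thick and 10 mm wide along x. On the bar stands the square grip stem, 18 x 18 mm, from 10 to 45 mm above this point.
- lens: Bystander: black lens barrel 52 mm across, 85 mm tall; origin under its centre.
- clampblock: Bystander: red clamp block 60 x 60 x 50 mm; origin under its centre.
- spanner: Bystander: steel spanner 150 mm long, lying flat.
- flask: Bystander: white bottle 56 mm across, 130 mm tall; origin under its centre.
There are look-alikes about, which are no part of the job. What is shaped like the part that bears cartridge_mid but green is not meant.

How it is judged:
By the outcome, as a careful person would: the job done as asked, in the order asked, and still so for the second after the job is handed in, with the robot touching nothing.
It also fails if it takes over 72 s, if anything falls off the work surface, if the arm or the gripper's body presses on something with over 40 N, if the wrist force passes 120 N, or if a joint passes its speed limit or range.

## Working session

There is one attempt and no reset: what is moved stays moved. The work goes in short steps, Python scripts to look and compute and a tool call to move; the robot and the scene stay as the last step left them, time stands still between calls to the robot, and variables do not carry over. Pictures are saved under pics/ and viewed, about 8 in all and at most 12, crops included, and the job is handed in when it is done.

Besides the shell and the picture viewer there is one more tool, called after ">>>" in YAML: its name, and indented under it one key for each argument. step_arm: Moves the arm, as the interface text tells. Its arguments: {"type":"object","properties":{"moves":{"type":"array","items":{"type":"array","items":{"type":"array","items":{"type":"number"}}}},"grip":{"type":"number"},"squeeze":{"type":"number"}},"required":["moves"]}

```bash
mkdir -p pics
cat > h.py <<'E'
import numpy as np, cv2
from station import readout, viewer, ctrl, nets
def P(n):
    c=viewer.calibration(n); K,R,t=[np.array(c[k],float) for k in("camera_matrix","R","t")]
    return K,R,t.reshape(3)
def proj(n,X):
    K,R,t=P(n); p=K@(R@np.array(X,float)+t); return p[:2]/p[2]
def onz(n,px,z):
    K,R,t=P(n); d=R.T@np.linalg.inv(K)@np.array([px[0],px[1],1.]); C=-R.T@t
    return C+d*(z-C[2])/d[2]
def tri(pa,pb,a="side",b="top"):
    A=[]
    for n,p in((a,pa),(b,pb)):
        K,R,t=P(n); M=K@np.c_[R,t]; A+= [p[0]*M[2]-M[0],p[1]*M[2]-M[1]]
    v=np.linalg.svd(np.array(A))[2][-1]; return v[:3]/v[3]
E
python3 - <<'E'
from h import *
np.set_printoptions(precision=4,suppress=True)
ims=[]
for n in("side","top"):
    im=viewer.get_image(n); cv2.imwrite(f"pics/{n}0.png",im)
    K,R,t=P(n); print(n,"cam",-R.T@t,"fwd",R[2])
    for th in("knob_grip","start_notch","hook_seat","purge_top","cartridge_mid","loop_bar","lens","flask","clampblock","spanner"):
        print(n,th,[(np.round(d["at"],1).tolist(),round(d["confidence"],2)) for d in nets.pinpoint(n,th)][:4])
print(readout.get_obs())
E
```

```text
side cam [-0.3469  0.9194  0.9978] fwd [ 0.5726 -0.6112 -0.5464]
side knob_grip [([255.8, 182.1], 0.57)]
side start_notch [([255.8, 201.0], 0.71)]
side hook_seat [([272.8, 199.5], 0.61)]
side purge_top [([275.9, 223.0], 0.85), ([340.7, 254.6], 0.61)]
side cartridge_mid [([327.6, 186.8], 0.62), ([377.5, 203.7], 0.57)]
side loop_bar [([375.6, 195.9], 0.65), ([323.1, 175.4], 0.61)]
side lens [([291.9, 205.2], 0.86)]
side flask [([149.9, 311.8], 0.76)]
side clampblock [([193.7, 329.3], 0.84)]
side spanner [([344.1, 256.1], 0.36), ([251.8, 185.0], 0.35)]
top cam [ 0.4294 -0.0236  1.3244] fwd [ 0.085  -0.0071 -0.9964]
top knob_grip [([287.4, 155.6], 0.51)]
top start_notch [([287.1, 159.5], 0.56)]
top hook_seat [([278.0, 206.8], 0.49)]
top purge_top [([288.2, 206.3], 0.96), ([276.8, 203.7], 0.69)]
top cartridge_mid [([419.4, 235.9], 0.92), ([460.3, 229.8], 0.91), ([407.0, 190.8], 0.9), ([412.7, 278.5], 0.71)]
top loop_bar [([417.1, 280.8], 0.8), ([424.3, 237.9], 0.58), ([414.5, 187.4], 0.57), ([278.4, 206.8], 0.26)]
top lens [([372.3, 161.4], 0.72)]
top flask [([106.6, 196.9], 0.84)]
top clampblock [([121.3, 251.8], 0.69)]
top spanner [([121.3, 249.4], 0.74), ([322.7, 282.3], 0.59), ([370.5, 157.8], 0.52)]
{'t': 1.1, 'q': array([-1.2939,  0.0527,  1.6129, -0.    ,  1.476 , -0.119 ]), 'dq': array([ 0.0004, -0.0005, -0.0002, -0.0008,  0.0016,  0.0005]), 'effort': array([  0.0003, -39.3692, -37.0465,  -0.0001,   0.0005,  -0.    ]), 'tool_pos': array([ 0.241 , -0.5767,  0.2313]), 'tool_rot': array([ 2.6149, -1.7412, -0.    ]), 'contact_force': array([-0.4973, -0.3929, -0.0803]), 'wrist_torque': array([-0.0426, -0.0028, -0.0159]), 'opening': 0.08572876555627902}
```

Run:
```python
import cv2
a=cv2.imread("pics/side0.png")[130:340,100:450]; cv2.imwrite("pics/s1.png",cv2.resize(a,(800,480),interpolation=cv2.INTER_CUBIC))
a=cv2.imread("pics/top0.png")[120:330,90:490]; cv2.imwrite("pics/t1.png",cv2.resize(a,(800,420),interpolation=cv2.INTER_CUBIC))
```

```text
(no output)
```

View pics/s1.png

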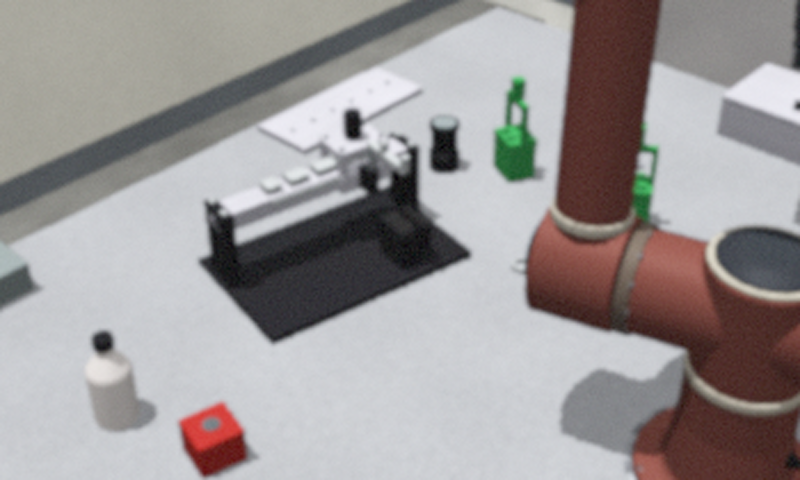

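View pics/t1.png

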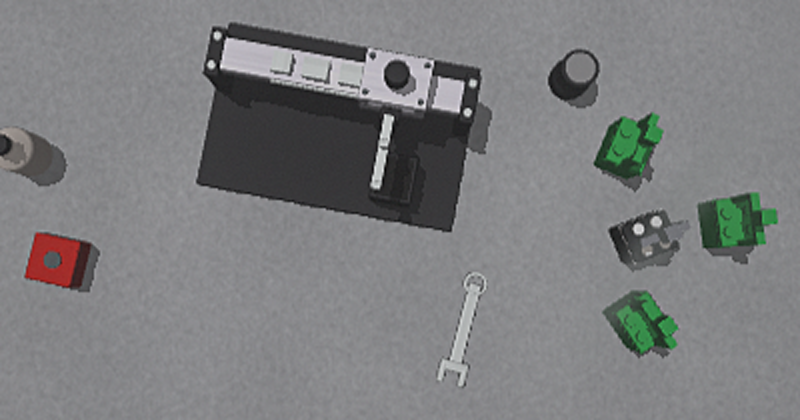

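The pictures show the rig with the knob at full-picture top (288,156). The strip blocks lie to the left of it, and the purge block is below the hook at (288,206). Candidates for the cartridge in top are green at (408,192), (460,231) and (411,280), and the black and grey one with white spots at (410,239). I choose the last by its colour; in the side view it is hidden by the arm.

Run:
```python
from h import *
np.set_printoptions(precision=4,suppress=True)
acc=np.mean([viewer.get_image("top").astype(float) for _ in range(6)],0).astype(np.uint8)
cv2.imwrite("pics/topavg.png",acc)
print("f",P("top")[0][0,0])
# rail corner screws (end plates) crop px -> full
f=lambda c,r:(90+c/2,120+r/2)
for nm,p,z in[("knobtop",f(397,73),.211),("Lplate a",f(217,35),.15),("Lplate b",f(211,65),.15),("Rplate a",f(473,83),.15),("Rplate b",f(467,112),.15),
  ("car a",f(372,56),.168),("car b",f(433,64),.168),("car c",f(363,93),.168),("car d",f(421,103),.168),("blk1",f(282,62),.142),("blk2",f(315,68),.142),("blk3",f(350,73),.142),("hooktip",f(376,188),.2),("lens",f(575,75),.03),("flask",f(30,150),.0)]: print(nm,onz("top",p,z))
print("knob tri",tri((255.8,182.1),(287.4,155.6)))
a=cv2.resize(acc[120:220,180:340],(800,500),interpolation=cv2.INTER_CUBIC)
b=cv2.resize(acc[205:275,380:480],(800,560),interpolation=cv2.INTER_CUBIC)
cv2.imwrite("pics/rig.png",a);cv2.imwrite("pics/cart.png",b)
```

```text
f 503.0198605680071
knobtop [ 0.6529 -0.0504  0.211 ]
Lplate a [0.7158 0.1604 0.15  ]
Lplate b [0.6799 0.1679 0.15  ]
Rplate a [ 0.651  -0.1414  0.15  ]
Rplate b [ 0.6166 -0.1332  0.15  ]
car a [ 0.6823 -0.0228  0.168 ]
car b [ 0.6711 -0.0937  0.168 ]
car c [ 0.6389 -0.0113  0.168 ]
car d [ 0.6255 -0.0784  0.168 ]
blk1 [0.6833 0.0846 0.142 ]
blk2 [0.6751 0.0454 0.142 ]
blk3 [0.6681 0.0039 0.142 ]
hooktip [ 0.525  -0.0237  0.2   ]
lens [ 0.6811 -0.2869  0.03  ]
flask [0.6035 0.4327 0.    ]
knob tri [ 0.6541 -0.0511  0.1988]
```

View pics/rig.png

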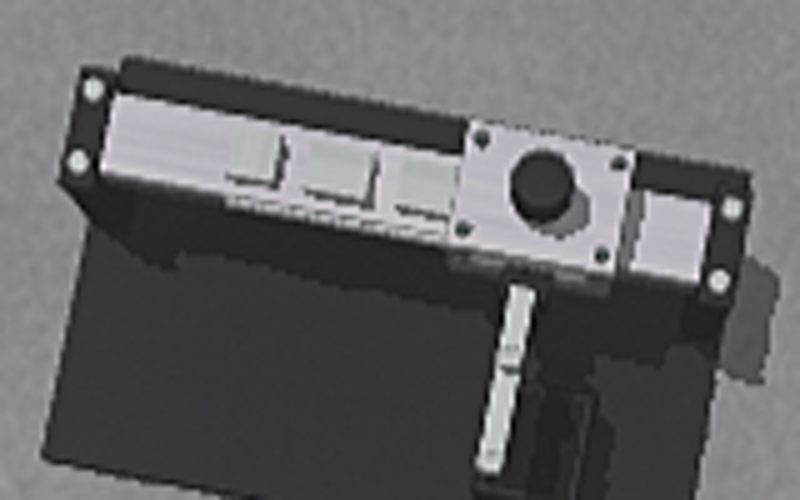

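View pics/cart.png

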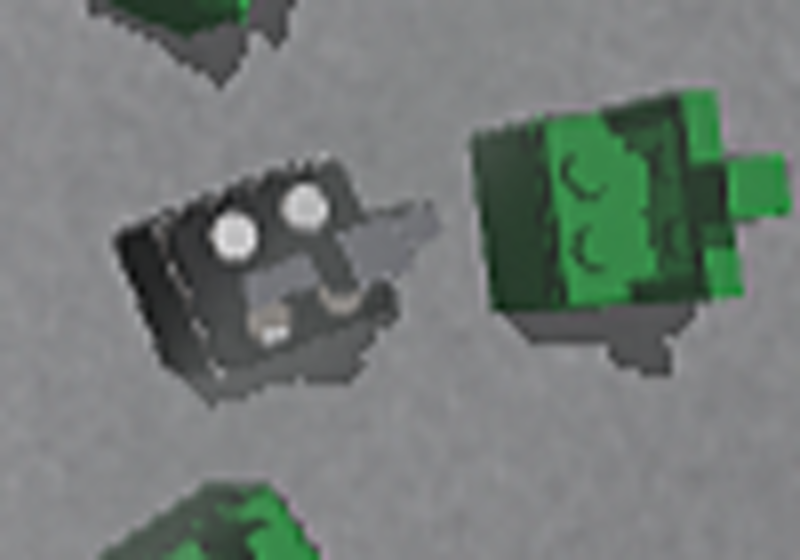

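The rig crop shows notch gaps at about crop (382,188), the next notch, and (293,170), the wrong one. The knob top is at (545,182). The cart crop shows the black cartridge with its grey bar running from (250,290) to (440,212), nearly end-on. The green ones are separate, about 11 cm away or more.

Run:
```python
from h import *
np.set_printoptions(precision=4,suppress=True)
g=lambda c,r:(180+(c+.5)/5-.5,120+(r+.5)/5-.5)
h=lambda c,r:(380+(c+.5)/8-.5,205+(r+.5)/8-.5)
W=lambda p,z:onz("top",p,z)
L=.5*(W(g(93,89),.15)+W(g(77,160),.15)); R=.5*(W(g(732,208),.15)+W(g(718,281),.15))
d=L-R; th=np.arctan2(-d[0],d[1]); print("rig yaw",th)
# other yaw: carriage screws
d2=W(g(482,138),.168)-W(g(619,162),.168);d3=W(g(462,228),.168)-W(g(601,256),.168);print([np.arctan2(-v[0],v[1]) for v in(d2,d3)], [np.linalg.norm(v) for v in (d2,d3)])
ex=np.array([np.cos(th),np.sin(th),0]);ey=np.array([-np.sin(th),np.cos(th),0])
k1=np.mean([W(g(482,138),.168),W(g(619,162),.168),W(g(462,228),.168),W(g(601,256),.168)],0); k2=W(g(543,181),.211)
print("carr centre",k1,"knob",k2)
K=k2.copy();K[2]=0
for nm,p in[("b3L",g(398,190)),("b2R",g(366,188)),("b2L",g(308,175)),("b1R",g(278,160))]:
    v=W(p,.142)-K; print(nm,v@ex,v@ey)
for nm,p in[("shoulder",g(510,362)),("tip",g(488,466))]:
    v=W(p,.2)-K; print(nm,v@ex,v@ey)
cs=[W(h(*p),.078) for p in((233,236),(305,205),(270,325),(342,295))]
print("discs c",np.mean(cs,0)); v=cs[0]-cs[1]; w=cs[2]-cs[3]; u=cs[0]-cs[2]
print("yaw of loop",np.arctan2(-v[0],v[1]),np.arctan2(-w[0],w[1]),"x axis",np.arctan2(u[1],u[0]),np.linalg.norm(v),np.linalg.norm(u))
print("bar",W(h(250,290),.14),W(h(440,212),.14),"body edge",[W(h(*p),.075) for p in((165,220),(330,160),(390,300),(220,375))])
K2=k2[:2]; print("hook seat start",K2-.105*ex[:2], "ex",ex,"ey",ey)
print(readout.get_obs()["t"])
```

```text
rig yaw -0.2114538847827544
[np.float64(-0.19962599544245463), np.float64(-0.22489241436285012)] [np.float64(0.06490154128496645), np.float64(0.06595828965700419)]
carr centre [ 0.6562 -0.0497  0.168 ] knob [ 0.6545 -0.0498  0.211 ]
b3L -0.003181526018044595 0.06839234535600548
b2R -0.005077454375666011 0.08354481323349451
b2L -0.004071498445758357 0.1118797410182835
b1R 0.00037381564761812416 0.12731648386714015
shoulder -0.08175035111167422 -0.00043149622755128306
tip -0.12978485197196069 0.0005408582347585172
discs c [ 0.468  -0.3632  0.078 ]
yaw of loop 0.37830736792155273 0.3658426341368183 x axis 0.3511739098184358 0.02455254286383117 0.02962651029849371
bar [ 0.4591 -0.3349  0.14  ] [ 0.4807 -0.3921  0.14  ] body edge [array([ 0.4831, -0.3266,  0.075 ]), array([ 0.5005, -0.3788,  0.075 ]), array([ 0.4566, -0.3954,  0.075 ]), array([ 0.4347, -0.3415,  0.075 ])]
hook seat start [ 0.5518 -0.0277] ex [ 0.9777 -0.2099  0.    ] ey [0.2099 0.9777 0.    ]
1.4
```

>>> step_arm:
  moves:
    - [[2.07,2.635,0.3,-0.03],[2.07,2.635,0.3,-0.03],[2.07,2.635,0.3,-0.03],[2.07,2.635,0.3,-0.03],[2.07,2.635,0.3,-0.03],[2.07,2.635,0,-0.03],[2.07,2.635,0,-0.03],[2.07,2.635,0,-0.03],[2.07,2.635,0,-0.03],[2.07,2.635,0,-0.03]]
  grip: 0

```text
t: 2.23
tool_pos: [0.4488, -0.3118, 0.2465]
tool_rot: [-2.324, 2.114, -0.001]
contact_force: [0.6, -1.4, 0.1]
opening: 0.0852
```

>>> step_arm:
  moves:
    - [[2.07,2.635,0,-0.03],[2.07,2.635,0,-0.03],[2.07,2.635,0,-0.03],[2.07,2.635,0,-0.03],[2.07,2.635,0,-0.03],[2.07,2.635,0,-0.03],[2.07,2.635,0,-0.03],[2.07,2.635,0,-0.03],[2.07,2.635,0,-0.03],[2.07,2.635,0,-0.037]]

```text
t: 3.07
tool_pos: [0.6558, -0.0481, 0.2463]
tool_rot: [-1.973, 2.445, -0.0]
contact_force: [0.9, -0.9, -0.4]
opening: 0.085
```

>>> step_arm:
  moves:
    - [[0,0,0,0],[0,0,0,0]]

```text
t: 3.23
tool_pos: [0.6555, -0.0483, 0.2459]
tool_rot: [1.978, -2.44, -0.001]
contact_force: [-0.3, -0.9, 0.0]
opening: 0.0853
```

>>> step_arm:
  moves:
    - [[0,-0.17,-1.2,0],[0,0,-1.2,0],[0,0,-1.2,0],[0,0,-1.2,0],[0,0,-1.2,0],[0,0,-0.9,0],[0,0,0,0]]

```text
t: 3.82
tool_pos: [0.6531, -0.0514, 0.1734]
tool_rot: [1.972, -2.441, -0.007]
contact_force: [-1.1, -0.0, -0.8]
opening: 0.0854
```

>>> step_arm:
  moves:
    - [[0,0,0,0],[0,0,0,0],[0,0,0,0],[0,0,0,0],[0,0,0,0],[0,0,0,0],[0,0,0,0],[0,0,0,0]]
  grip: 1
  squeeze: 50

```text
t: 4.48
tool_pos: [0.6555, -0.0513, 0.1785]
tool_rot: [-1.974, 2.442, -0.002]
contact_force: [-1.2, 0.2, 4.7]
opening: 0.027
```

Run:
```python
from h import *
np.set_printoptions(precision=3,suppress=True)
a=viewer.get_image("side"); print(nets.pinpoint("side","cartridge_mid"),nets.pinpoint("side","loop_bar"))
cv2.imwrite("pics/s2.png",cv2.resize(a[120:240,220:420],(800,480),interpolation=cv2.INTER_CUBIC))
o=readout.get_obs();print(o["t"],o["tool_pos"],o["contact_force"],o["opening"])
print(proj("side",[.469,-.362,.0875]),proj("side",[.469,-.362,.13]))
```

```text
[{'at': [325.6, 182.8], 'confidence': 0.83}, {'at': [352.2, 194.5], 'confidence': 0.48}] [{'at': [355.5, 185.7], 'confidence': 0.73}, {'at': [325.3, 176.8], 'confidence': 0.73}, {'at': [278.3, 225.6], 'confidence': 0.44}]
4.6333 [ 0.656 -0.051  0.179] [-1.183  0.859  5.471] 0.026524574392740075
[353.422 194.32 ] [354.409 184.022]
```

View pics/s2.png

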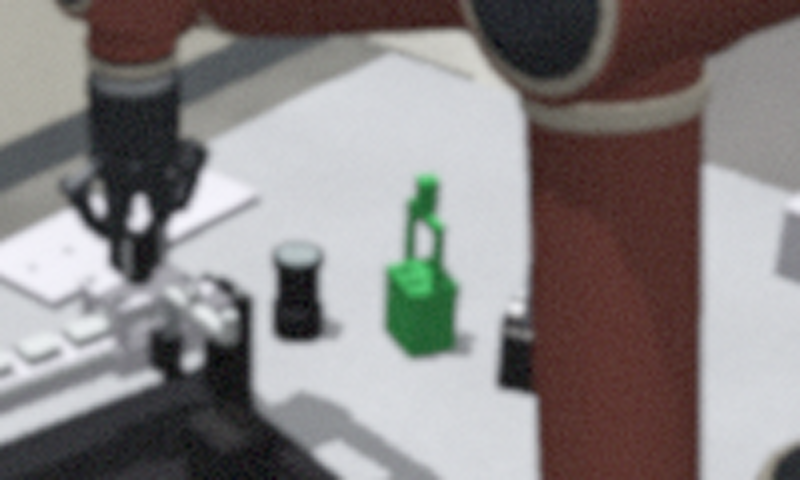

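>>> step_arm:
  moves:
    - [[0,0,0.4,0],[0,0,0.4,0],[0,0,0.4,0],[0,0,0.4,0],[0,0,0,0]]

```text
t: 5.05
tool_pos: [0.6553, -0.0513, 0.191]
tool_rot: [-1.974, 2.443, -0.0]
contact_force: [7.8, 0.5, -8.7]
opening: 0.027
```

>>> step_arm:
  moves:
    - [[0,0,0.2,0],[0.084,0.39,0,0],[0.084,0.39,0,0],[0.084,0.39,0,0],[0.084,0.39,0,0],[0.084,0.39,0,0],[0.084,0.39,0,0],[0.084,0.39,0,0],[0.084,0.39,0,0],[0,0,0,0]]

```text
t: 5.88
tool_pos: [0.6618, -0.0204, 0.1917]
tool_rot: [1.974, -2.443, 0.0]
contact_force: [6.8, -1.3, -9.7]
opening: 0.0268
```

>>> step_arm:
  moves:
    - [[0.084,0.39,0,0],[0.084,0.39,0,0],[0.084,0.39,0,0],[0.084,0.39,0,0],[0,0,-0.2,0],[0,0,-0.2,0],[0,0,0,0]]

```text
t: 6.47
tool_pos: [0.6652, -0.0049, 0.1896]
tool_rot: [1.975, -2.443, 0.001]
contact_force: [5.9, -0.3, -6.1]
opening: 0.0269
```

>>> step_arm:
  moves:
    - [[0,0,0,0],[0,0,0,0],[0,0,0,0],[0,0,0,0]]
  grip: 0.58

```text
t: 6.8
tool_pos: [0.6649, -0.0045, 0.1917]
tool_rot: [1.975, -2.443, -0.0]
contact_force: [0.3, 0.0, -0.6]
opening: 0.0358
```

>>> step_arm:
  moves:
    - [[0,0,-0.5,0],[0,0,-0.4,0],[0.042,0.196,0,0],[0.042,0.196,0,0],[0.042,0.196,0,0],[0.042,0.196,0,0],[0.042,0.196,0,0],[0.042,0.196,0,0],[0.042,0.196,0,0],[0.042,0.196,0,0]]

```text
t: 7.63
tool_pos: [0.6675, 0.0094, 0.1814]
tool_rot: [1.971, -2.441, 0.001]
contact_force: [-1.3, -6.5, -1.9]
opening: 0.0357
```

>>> step_arm:
  moves:
    - [[0.042,0.196,0,0],[0.042,0.196,0,0],[0.042,0.196,0,0],[0,0,0,0]]

```text
t: 7.97
tool_pos: [0.6689, 0.0157, 0.1814]
tool_rot: [1.972, -2.441, 0.001]
contact_force: [-1.8, -5.0, -2.0]
opening: 0.0357
```

>>> step_arm:
  moves:
    - [[0.032,0.147,0,0],[0.032,0.147,0,0],[0.032,0.147,0,0],[0.032,0.147,0,0],[0,0,0,0]]

```text
t: 8.38
tool_pos: [0.6702, 0.0218, 0.1812]
tool_rot: [1.972, -2.441, 0.0]
contact_force: [-1.6, -5.3, -2.7]
opening: 0.036
```

>>> step_arm:
  moves:
    - [[0.032,0.147,0,0],[0.032,0.147,0,0],[0,0,0,0]]

```text
t: 8.63
tool_pos: [0.6712, 0.0257, 0.1816]
tool_rot: [1.974, -2.442, -0.001]
contact_force: [-0.1, -1.7, -1.2]
opening: 0.0357
```

>>> step_arm:
  moves:
    - [[0.032,0.147,0,0],[0.032,0.147,0,0],[0,0,0,0]]

```text
t: 8.88
tool_pos: [0.6722, 0.0289, 0.1823]
tool_rot: [1.975, -2.443, 0.0]
contact_force: [-0.9, -2.2, -1.3]
opening: 0.0358
```

>>> step_arm:
  moves:
    - [[0.032,0.147,0,0],[0.021,0.098,0,0],[0,0,0,0]]

```text
t: 9.13
tool_pos: [0.6722, 0.0291, 0.1822]
tool_rot: [1.972, -2.441, 0.004]
contact_force: [-2.6, -8.0, -1.1]
opening: 0.0358
```

>>> step_arm:
  moves:
    - [[-0.1,-0.45,0,0],[0,0,1,0],[0,0,2.5,0],[0,0,3,0],[0,0,2,0]]

```text
t: 9.55
tool_pos: [0.6729, 0.0276, 0.2719]
tool_rot: [-1.973, 2.439, -0.003]
contact_force: [0.2, 0.8, 0.9]
opening: 0.0359
```

>>> step_arm:
  moves:
    - [[-1.68,-3.2,0,0.058],[-1.68,-3.2,0,0.058],[-1.68,-3.2,0,0.058],[-1.68,-3.2,0,0.058],[-1.68,-3.2,0,0.058],[-1.68,-3.2,0,0.058],[-1.68,-3.2,0,0.058],[-1.68,-3.2,0,0.058],[-1.68,-3.2,0,0.056],[-1.68,-3.2,0,0.056]]
  grip: 0.3

```text
t: 10.38
tool_pos: [0.5038, -0.2943, 0.2694]
tool_rot: [-2.59, 1.776, -0.006]
contact_force: [0.9, -0.9, -0.2]
opening: 0.0598
```

Run:
```python
from h import *
np.set_printoptions(precision=4,suppress=True)
o=readout.get_obs();print(o["t"],o["tool_pos"],o["tool_rot"],o["opening"],o["q"])
a=np.mean([viewer.get_image("top").astype(float) for _ in range(4)],0).astype(np.uint8);cv2.imwrite("pics/topb.png",a)
s=np.mean([viewer.get_image("side").astype(float) for _ in range(4)],0).astype(np.uint8);cv2.imwrite("pics/sideb.png",s)
c=np.vstack([cv2.resize(a[130:220,200:360],(500,281),interpolation=cv2.INTER_CUBIC)])
d=cv2.resize(s[150:250,170:330],(500,312),interpolation=cv2.INTER_CUBIC)
cv2.imwrite("pics/v6.png",np.vstack([c,d]))
K0=np.array([.6555,-.0513]);ey=np.array([.2099,.9777])
K1=K0+.0777*ey
for z in(.171,.211,.222): print(z,proj("side",[*K1,z]),proj("top",[*K1,z]), proj("top",[*(K1-.105*np.array([.9777,-.2099])),.185]))
for n in("side","top"):
  for th in("knob_grip","hook_seat","loop_bar","cartridge_mid"): print(n,th,[(np.round(d["at"],1).tolist(),round(d["confidence"],2)) for d in nets.pinpoint(n,th)][:4])
```

```text
10.3833 [ 0.5038 -0.2943  0.2694] [-2.5896  1.7762 -0.0056] 0.05977047655667569 [-0.657  -0.0681  1.6697  0.0016  1.5365  0.5453]
0.171 [234.2385 196.1877] [255.6871 152.64  ] [246.651  195.9942]
0.211 [233.5956 185.5006] [254.865 148.967] [246.651  195.9942]
0.222 [233.4156 182.509 ] [254.6286 147.911 ] [246.651  195.9942]
side knob_grip [([231.9, 189.1], 0.48)]
side hook_seat [([231.8, 190.5], 0.74), ([250.4, 206.6], 0.72)]
side loop_bar [([324.4, 173.6], 0.89), ([290.7, 203.3], 0.59)]
side cartridge_mid [([324.6, 184.0], 0.77), ([339.1, 252.5], 0.52)]
top knob_grip [([245.2, 199.1], 0.71), ([256.4, 152.1], 0.7), ([287.3, 206.5], 0.41)]
top hook_seat [([246.2, 196.9], 0.68)]
top loop_bar [([422.0, 235.4], 0.96), ([414.8, 190.8], 0.92), ([120.0, 253.3], 0.31)]
top cartridge_mid [([418.4, 233.2], 0.75), ([287.1, 209.6], 0.72), ([407.9, 189.3], 0.64), ([458.9, 233.2], 0.57)]
```

View pics/v6.png

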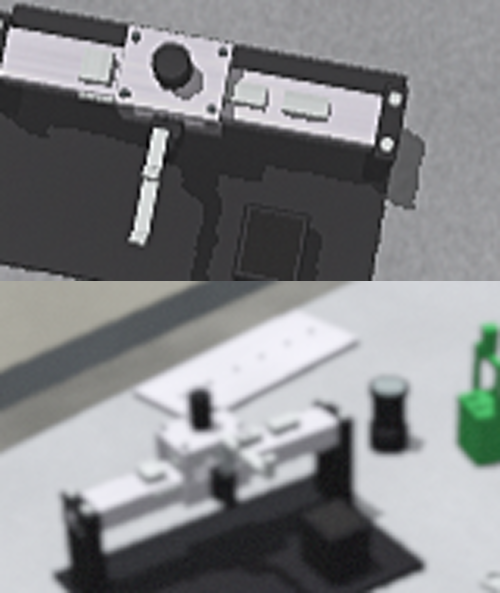

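The carriage sits one notch along and the knob is home: its top is at side row ~185, where z=0.211 is predicted. The hook seat shows at top (246,196), as predicted. Now for the cartridge.

>>> step_arm:
  moves:
    - [[-1.74,-3.43,0,0],[-1.74,-3.43,0,0],[0,0,-2,0],[0,0,-2,0],[0,0,0,0]]

```text
t: 11.6
tool_pos: [0.4669, -0.361, 0.2225]
tool_rot: [-2.585, 1.783, 0.012]
contact_force: [-0.2, 0.4, -1.2]
opening: 0.0599
```

Run:
```python
from h import *
np.set_printoptions(precision=4,suppress=True)
o=readout.get_obs();print(o["t"],o["tool_pos"],o["tool_rot"],o["opening"])
a=viewer.get_image("top");s=viewer.get_image("side")
cv2.imwrite("pics/v7.png",np.vstack([cv2.resize(a[190:280,370:470],(500,450),interpolation=cv2.INTER_CUBIC)]))
for n in("side","top"): print(n,[(np.round(d["at"],1).tolist(),round(d["confidence"],2)) for d in nets.pinpoint(n,"loop_bar")],proj(n,[.4695,-.3628,.13]))
```

```text
11.6 [ 0.4669 -0.361   0.2225] [-2.585   1.7827  0.012 ] 0.05990819764952571
side [([323.6, 177.1], 0.77), ([375.5, 197.9], 0.62)] [354.4236 183.8903]
top [([420.9, 235.8], 0.92), ([119.5, 250.7], 0.5)] [421.2093 236.2794]
```

View pics/v7.png

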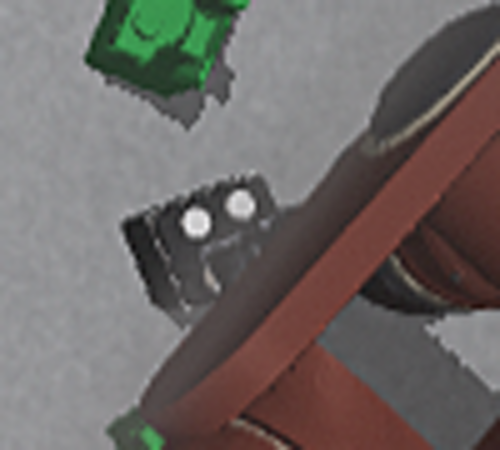

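The cartridge is seen at crop (200,245), partly hidden by the arm. The net's loop bar at (420.9,235.8) agrees with my prediction (421.2,236.3), so I descend.

>>> step_arm:
  moves:
    - [[0.15,-0.1,-1.6,0],[0,0,-1.6,0],[0,0,-1.6,0],[0,0,-1.6,0],[0,0,-1.2,0],[0,0,0,0],[0,0,0,0]]

```text
t: 12.38
tool_pos: [0.4707, -0.3627, 0.1517]
tool_rot: [2.588, -1.781, 0.0]
contact_force: [-0.2, 0.9, 0.8]
opening: 0.0595
```

>>> step_arm:
  moves:
    - [[0,0,0,0],[0,0,0,0],[0,0,0,0],[0,0,0,0],[0,0,0,0],[0,0,0,0],[0,0,0,0]]
  grip: 1
  squeeze: 50

```text
t: 12.97
tool_pos: [0.4712, -0.3637, 0.1528]
tool_rot: [2.587, -1.781, 0.005]
contact_force: [0.8, -0.7, 5.4]
opening: 0.0169
```

>>> step_arm:
  moves:
    - [[0,0,0.5,0],[0,0,1.5,0],[0,0,2.5,0],[0,0,2.5,0],[0,0,2,0],[0,0,1,0],[0,0,0,0],[0,0,0,0]]

```text
t: 13.63
tool_pos: [0.47, -0.3624, 0.2498]
tool_rot: [-2.587, 1.781, 0.003]
contact_force: [-0.5, -0.6, -5.0]
opening: 0.017
```

>>> step_arm:
  moves:
    - [[0.02,1,0,0],[0.06,2,0,-0.04],[0.08,2.8,0,-0.048],[0.08,3,0,-0.05],[0.08,3,0,-0.05],[0.08,3,0,-0.05],[0.08,3,0,-0.05],[0.08,3,0,-0.05],[0.08,3,0,-0.05],[0.08,3,0,-0.05]]

```text
t: 14.47
tool_pos: [0.4761, -0.0925, 0.2487]
tool_rot: [2.135, -2.303, -0.006]
contact_force: [0.8, -0.2, -3.7]
opening: 0.0168
```

>>> step_arm:
  moves:
    - [[0.08,3,0,-0.05],[0.08,3,0,-0.05],[0.08,3,0,-0.038],[0.08,3,0,0],[0.08,2.5,0,0],[0.08,1.5,-0.7,0],[0,1,-0.8,0],[0,0,-0.5,0],[0,0,0,0],[0,0,0,0]]

```text
t: 15.3
tool_pos: [0.4816, 0.0744, 0.2297]
tool_rot: [1.972, -2.442, -0.002]
contact_force: [0.7, -0.3, -4.3]
opening: 0.017
```

Run:
```python
from h import *
np.set_printoptions(precision=4,suppress=True)
a=viewer.get_image("top");s=viewer.get_image("side")
o=readout.get_obs();print(o["t"],o["tool_pos"],o["tool_rot"],o["opening"],o["contact_force"])
r=o["tool_rot"];th=2*np.arctan2(r[1],r[0]);print("jaw ang",np.degrees(th)%180,"want",90-12.12)
d=np.array([.569,.047])-o["tool_pos"][:2];print("to seat cm",d*100,"rig frame",d@[.9777,-.2099],d@[.2099,.9777])
cv2.imwrite("pics/v8.png",np.hstack([cv2.resize(a[150:250,200:300],(400,400),interpolation=cv2.INTER_CUBIC),cv2.resize(s[150:250,190:290],(400,400),interpolation=cv2.INTER_CUBIC)]))
for n in("side","top"):
  for th in("hook_seat","loop_bar"): print(n,th,[(np.round(d["at"],1).tolist(),round(d["confidence"],2)) for d in nets.pinpoint(n,th)])
  p=o["tool_pos"]-[0,0,.0228];print(proj(n,p),proj(n,[.569,.047,.185]))
```

```text
15.4 [0.4825 0.0742 0.2313] [ 1.9729 -2.4444  0.0003] 0.01710648245548959 [ 0.0148 -0.1665 -5.4295]
jaw ang 77.81336768619413 want 77.88
to seat cm [ 8.6494 -2.7163] rig frame 0.09026626326945805 -0.008402390139228468
side hook_seat [([251.8, 204.7], 0.46)]
side loop_bar [([323.1, 175.9], 0.97), ([377.3, 196.3], 0.93), ([367.8, 171.3], 0.89), ([264.3, 216.4], 0.85)]
[265.6491 214.7228] [251.5901 206.9122]
top hook_seat [([245.5, 200.2], 0.62)]
top loop_bar [([414.8, 184.8], 0.96), ([467.3, 233.1], 0.75)]
[234.3281 233.8126] [246.5236 196.0629]
```

View pics/v8.png

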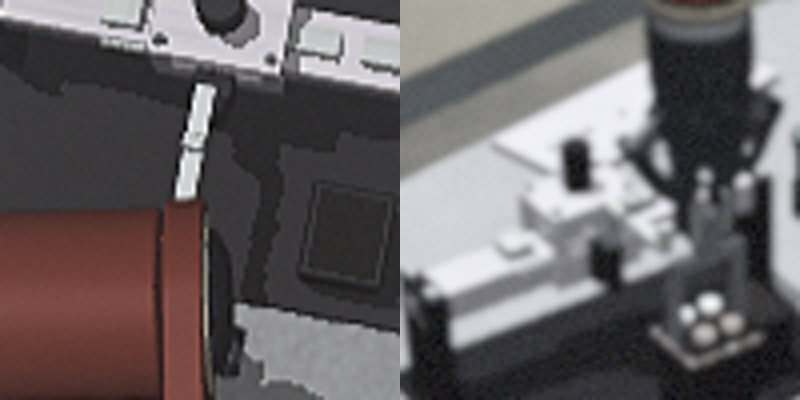

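>>> step_arm:
  moves:
    - [[-0.18,-0.82,0,0],[0,0,0,0],[1.1,-0.236,0,0],[1.1,-0.236,0,0],[1.1,-0.236,0,0],[1.1,-0.236,0,0],[0,0,0,0]]

```text
t: 16.18
tool_pos: [0.5261, 0.0566, 0.2315]
tool_rot: [-1.973, 2.444, -0.002]
contact_force: [-2.1, -0.1, -4.1]
opening: 0.0166
```

>>> step_arm:
  moves:
    - [[1.1,-0.236,0,0],[1.1,-0.236,0,0],[1.1,-0.236,0,0],[1.13,-0.242,0,0],[0,0,0,0],[0,0,0,0]]

```text
t: 16.68
tool_pos: [0.5684, 0.0479, 0.2311]
tool_rot: [1.974, -2.443, -0.002]
contact_force: [0.3, -0.4, -4.3]
opening: 0.0169
```

Run:
```python
from h import *
np.set_printoptions(precision=4,suppress=True)
a=viewer.get_image("top");s=viewer.get_image("side")
o=readout.get_obs();print(o["t"],o["tool_pos"],o["tool_rot"],o["opening"],o["contact_force"])
d=np.array([.569,.047])-o["tool_pos"][:2];print("rig frame",d@[.9777,-.2099],d@[.2099,.9777])
cv2.imwrite("pics/v9.png",cv2.resize(s[160:250,205:305],(600,540),interpolation=cv2.INTER_CUBIC))
```

```text
16.7833 [0.5681 0.0481 0.2311] [ 1.9744 -2.4427 -0.0013] 0.016746901727139444 [ 0.393  -0.1101 -5.1166]
rig frame 0.0011197268805314957 -0.0008721620923897531
```

View pics/v9.png

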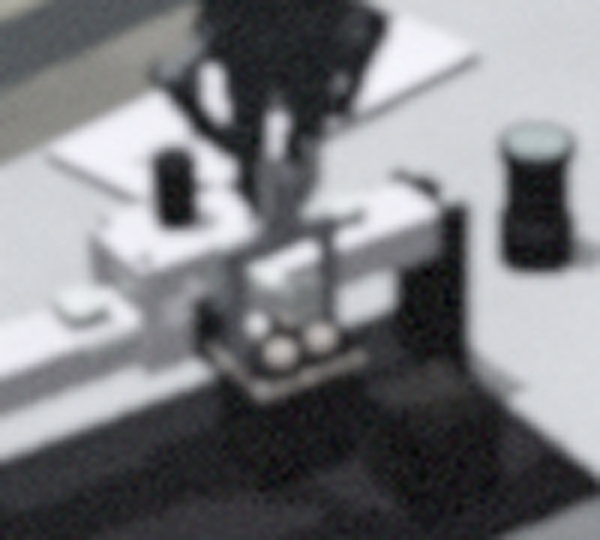

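The picture shows the hook arm through the loop at crop (290,265), between the posts, with the bar above it. I lower it.

>>> step_arm:
  moves:
    - [[0,0,-0.7,0],[0,0,-0.7,0],[0,0,-0.7,0],[0,0,-0.3,0],[0,0,-0.3,0],[0,0,0,0],[0,0,0,0]]

```text
t: 17.37
tool_pos: [0.5689, 0.048, 0.2043]
tool_rot: [1.975, -2.443, -0.0]
contact_force: [-0.0, -0.7, -3.2]
opening: 0.0168
```

>>> step_arm:
  moves:
    - [[0,0,-0.2,0],[0,0,-0.2,0],[0,0,-0.2,0],[0,0,-0.2,0],[0,0,0,0],[0,0,0,0],[0,0,0,0]]

```text
t: 17.95
tool_pos: [0.5694, 0.048, 0.1968]
tool_rot: [-1.974, 2.442, -0.001]
contact_force: [0.2, 0.6, -1.6]
opening: 0.0165
```

>>> step_arm:
  moves:
    - [[0,0,-0.2,0],[0,0,-0.2,0],[0,0,-0.1,0],[0,0,0,0],[0,0,0,0],[0,0,0,0],[0,0,0,0]]

```text
t: 18.53
tool_pos: [0.5693, 0.048, 0.1917]
tool_rot: [-1.974, 2.443, -0.001]
contact_force: [2.5, -0.5, 0.6]
opening: 0.017
```

>>> step_arm:
  moves:
    - [[0,0,0,0],[0,0,0,0],[0,0,0,0],[0,0,0,0],[0,0,0,0],[0,0,0,0]]
  grip: 0.4

```text
t: 19.03
tool_pos: [0.5688, 0.048, 0.1912]
tool_rot: [1.975, -2.443, -0.001]
contact_force: [0.3, -0.5, 0.2]
opening: 0.0512
```

>>> step_arm:
  moves:
    - [[0,0,0.5,0],[0,0,1,0],[0,0,1.5,0],[0,0,2,0],[0,0,2,0],[0,0,2,0],[-1,-1,1,0],[-2,-2,0,0],[-2,-2.5,0,0],[-2,-2.5,0,0]]

```text
t: 19.87
tool_pos: [0.4985, -0.0325, 0.293]
tool_rot: [-1.976, 2.441, -0.003]
contact_force: [0.2, -1.0, 0.7]
opening: 0.0514
```

>>> step_arm:
  moves:
    - [[-2,-2.5,0,0],[-2,-2.5,0,0],[-1,-2.5,0,0],[0,-2,0,0],[0,0,0,0],[0,0,0,0],[0,0,0,0],[0,0,0,0],[0,0,0,0],[0,0,0,0]]

```text
t: 20.7
tool_pos: [0.4491, -0.1263, 0.2913]
tool_rot: [-1.977, 2.442, 0.0]
contact_force: [1.0, -0.7, -1.2]
opening: 0.0511
```

Run:
```python
from h import *
np.set_printoptions(precision=4,suppress=True)
a=viewer.get_image("top");s=viewer.get_image("side")
o=readout.get_obs();print(o["t"],o["tool_pos"],o["opening"],o["contact_force"])
cv2.imwrite("pics/v10.png",np.hstack([cv2.resize(a[150:250,200:300],(400,400),interpolation=cv2.INTER_CUBIC),cv2.resize(s[150:250,190:290],(400,400),interpolation=cv2.INTER_CUBIC)]))
for n in("side","top"):
  for th in("loop_bar","knob_grip"): print(n,th,[(np.round(d["at"],1).tolist(),round(d["confidence"],2)) for d in nets.pinpoint(n,th)])
  print(proj(n,[.569,.048,.170]),proj(n,[.672,.025,.191]))
```

```text
20.8 [ 0.4491 -0.1265  0.2913] 0.05107901366028842 [-0.4094  0.2232  0.6497]
side loop_bar [([250.4, 210.9], 0.86), ([369.6, 169.1], 0.77), ([325.2, 175.8], 0.72), ([377.0, 195.7], 0.68)]
side knob_grip [([234.7, 190.7], 0.5)]
[251.5151 211.1258] [233.8028 190.9001]
top loop_bar [([411.9, 190.8], 0.79), ([466.3, 233.7], 0.73), ([243.9, 197.2], 0.71), ([418.2, 280.3], 0.59)]
top knob_grip [([253.4, 149.3], 0.7), ([319.1, 283.4], 0.42)]
[246.5082 196.8541] [255.1359 150.7565]
```

View pics/v10.png

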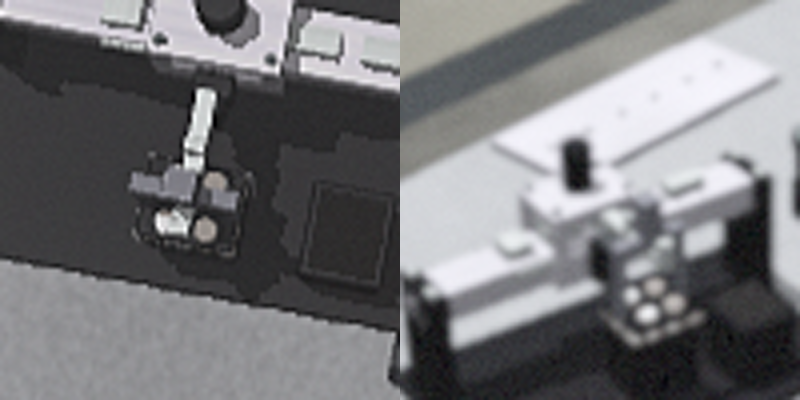

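The top view shows the cartridge hung on the hook: bar at crop (185,190), between the shoulder at (193,155) and the tip at (172,225), clear of the purge block. I let it settle for another 1.7 s and then check it is still.

>>> step_arm:
  moves:
    - [[0,0,0,0],[0,0,0,0],[0,0,0,0],[0,0,0,0],[0,0,0,0],[0,0,0,0],[0,0,0,0],[0,0,0,0],[0,0,0,0],[0,0,0,0]]

```text
t: 21.83
tool_pos: [0.449, -0.127, 0.2913]
tool_rot: [-1.975, 2.443, -0.0]
contact_force: [0.7, -0.6, -0.2]
opening: 0.0513
```

>>> step_arm:
  moves:
    - [[0,0,0,0],[0,0,0,0],[0,0,0,0],[0,0,0,0],[0,0,0,0],[0,0,0,0],[0,0,0,0],[0,0,0,0],[0,0,0,0],[0,0,0,0]]

```text
t: 22.67
tool_pos: [0.4489, -0.127, 0.2913]
tool_rot: [-1.975, 2.443, 0.0]
contact_force: [0.1, -0.6, -0.4]
opening: 0.0511
```

Run:
```python
from h import *
def av(n): return np.mean([viewer.get_image(n).astype(float) for _ in range(3)],0)
A=[av("side"),av("top")]; 
for _ in range(4): viewer.get_image("top")
B=[av("side"),av("top")]
for a,b,(r,c) in zip(A,B,[(slice(195,240),slice(230,275)),(slice(180,225),slice(225,270))]):
    d=abs(cv2.GaussianBlur(a,(0,0),1)-cv2.GaussianBlur(b,(0,0),1)).max(2); print("motion max roi",d[r,c].max(),"elsewhere",np.percentile(d,99.9))
    
# bystanders unchanged vs start
for th,p in(("lens",(291.9,205.2)),("flask",(149.9,311.8)),("clampblock",(193.7,329.3))): print(th,p,[d["at"] for d in nets.pinpoint("side",th)][:1])
ctrl.finish_job(); print(readout.get_obs()["t"])
```

```text
motion max roi 2.956093624655715 elsewhere 2.486115280611043
motion max roi 4.933686034300706 elsewhere 0.7962210352847535
lens (291.9, 205.2) [[291.1, 202.6]]
flask (149.9, 311.8) [[149.7, 311.7]]
clampblock (193.7, 329.3) [[193.9, 327.4]]
the job is handed in; nothing more can be done
the job is handed in; nothing more can be done
```

The carriage is one notch along with the pin home, and the black cartridge hangs on the hook. I handed the job in at about 23.5 s of the 72 s allowed.

- **Carriage:** I lifted the knob about 12 mm and slid it clear of the start notch. I then let go and pushed it loosely until the pin snapped in and the carriage was blocked, with the side force rising to 8 N. It had travelled about 77.7 mm against that notch's wall, so the notch lies near 75.7 mm. The picture gave 76 mm for this notch and about 120 mm for the wrong one. After that the side view showed the knob at its home height.
- **Cartridge:** I gripped it by the stem, carried it round to the hook's open end and lowered it until the hook bore its weight of about 5 N. Then I let go and backed well away. The last viewed picture shows the bar on the seat between the tip and the shoulder, clear of the purge block.
- **Last checks:** the lens, bottle and clamp block read within 1 to 3 pixels of their start positions, about the networks' noise. I did not re-measure the spanner or the green look-alikes, but the gripper never went near them below z = 0.22 m, apart from the grasp beside the green ones.
- **Check that was not clean:** the stillness test found no motion above noise in the side view. The top view showed a small grey-level difference at the cartridge (4.9, against 0.8 elsewhere). That could be a slight remaining sway, and I handed in without a second look.

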